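# Lock the bead drawers

### The job

First push the bead unit's top drawer, which sticks out a little, fully shut. Then take the blue-headed key out of its pine block, push it fully into the lock on top of the unit, wiggling it past the sticky pins, and turn it a quarter turn clockwise (seen from above). The lock is sprung, so finish still gripping the key in the lock and holding it turned; leave the cup, tweezers, gauge and stacked trays where they are.

Things in the scene. Friction and masses are not known exactly. Their poses are not given: they have to be found in the camera images.
- drawer_pull (a point): middle of the front face of the small frosted pull bar on the top drawer, 50 mm wide, 8 mm high, standing out 14 mm from the drawer's front panel (172 wide, 41 high, pull at mid height). It moves with the drawer. Its x axis points into the unit (the way to push), z up. It is 108 mm above the table, 27 mm below the unit's top.
- drawer (a joint): how far the top drawer stands out of the unit, m; 0 = fully shut (hard stop). Slides with about 2 N of friction and stays where it is left.
- lock_mouth (a point): centre of the brass lock's top face, the mouth of the keyway, 3 mm above the drawer unit's top. z up, x to the unit's back; does not turn with the lock. Unturned, the keyway is a vertical slot 14 mm long (along y), 6.6 mm wide (along x), 29.5 mm deep, with a 2.5 mm 45-degree funnel all round. Two sticky pins in it resist the key (see pins).
- plug (a joint): turn of the lock, rad: 0 unturned, grows as it is turned clockwise seen from above, hard stop at 1.6; a spring turns it back to 0 when let go (about 0.03 N m at 0, 0.09 N m at 1.57, plus friction of 0.01). The key has about 0.13 rad of play in the keyway. In line with the slot lies a green dot on the unit when unturned, a red one when turned a quarter.
- key: key standing blade-down in its block, 60 mm long overall, about 35 g. Origin: centre of the underside of its blue collar (24 along y x 14 along x x 4 mm high), which rests on the block's top and, when the key is fully in, on the lock's face. z up. Steel blade below: 24 mm long, 12 wide (y), 5 thick (x), the last 9 mm tapering to 3 wide. Either way round fits.
- block: pine key block fixed to the table, 50 x 50 x 30 mm, with a vertical slot 15 x 7.6 mm that holds the key; the slot's long side along y. Origin: centre of its underside. It stands left or right of the unit's front, where the cup stands on the other side.
- cup: loose white ceramic cup, 85 mm high, 76 mm across the rim; origin under its centre. Leave alone.
- tweezers: loose steel tweezers lying flat, about 135 mm long (along x), 5 mm high; origin under the middle. Leave alone.
- gauge: loose steel bead sizing gauge, a plate 120 (x) x 45 x 3 mm with a row of holes, lying flat; origin under the middle. Leave alone.
- trays: green plastic tray nested in a clear one, 110 (x) x 150 (y) x 47 mm high, loose; origin under the centre. Leave alone.
- pins (a point): point on the lock's axis 10 mm below its face, between two sprung sticky pins that stand out 2.7 mm into the slot from its short ends, 7.5 and 12.5 mm below the face. Each yields sideways at 5 to 7 N as the key's tapered tip wedges it aside: pushing down meets about 8 to 20 N; small wiggles (1 mm along the slot, a few degrees of yaw) ease it.
- unit: the drawer unit in frosted plastic, fixed to the table, 180 deep (x), 180 wide (y), 135 mm high; origin under its centre, front to its -x. Lock on its top, 55 mm behind the front, midway across. Only the top drawer moves.
- key_head (a point): middle of the key's blue plastic head, 20 mm above the key's origin: a slab 26 mm wide (along y), 10 mm thick (along x), 32 mm high. Grip it across its 10 mm thickness. Axes as the key's.
Mind the look-alikes: they are no part of the job. There is more than one size of the key; the one meant has the size given above.

How it is judged:
By the outcome, as a careful person would: the job done as asked, in the order asked, and still so for the second after the job is handed in, while the arm keeps its last pose, push and grip.
It also fails if it takes over 61 s, if anything falls off the work surface, if the arm or the gripper's body presses on something with over 40 N, if the wrist force passes 120 N, or if a joint passes its speed limit or range.

### The arm

A 7-joint arm with a two-finger parallel gripper is mounted at the origin on the work surface. World frame = base frame: x ahead of the robot, y to its left, z up, the work surface at z = 0. Lengths are in mm, angles in rad, forces in N, time in s.
With the tool pointing down it reaches from about 400 to 875 mm from the base axis. Payload 6.5 kg.
Tool frame: the origin (TCP) lies midway between the tips of the shut fingers; the grasp point (between the pads) lies r.hold_point_z behind it (r.hold_point_z is the distance from the TCP to the grasp point, in mm); z points along the fingers, y is the line along which they close (so a half turn about z gives the same grasp; the last joint's range is limited). The gripper opens to 88 mm and grips with 3 to 60 N. Pads are 18 mm wide; open, the fingers measure 123 mm over their backs; the gripper's body (75 mm by 187 mm) begins 45 mm behind the grasp point.
Start: joints at [1.229, 0.536, -0.004, 1.538, 0.003, 1.067, -0.071], TCP at [177.002, -625.428, 238.716] pointing down, gripper open.
Joint ranges: [-2.7, 2.7], [-0.37, 2.16], [-1.27, 1.26], [0.24, 2.4], [-1.31, 4.45], [0.19, 1.91], [-2.76, 2.76]. Speed limits (rad/s): [2.39, 2.39, 3.14, 3.14, 3.14, 3.14, 3.14].

### API

Orientations are given as a 3x3 rotation matrix whose columns are the frame's x, y, z axes.
In Python, from workcell import sensors, eyes, r gives the robot as it stands.
- The arm moves only by the shell command python3 -m inch 'ROWS' [FORCE]. ROWS is JSON, a list of rows, each a list of 7 numbers: the shift along the tool's x, y, z in cm, then the turn, a rotation vector about the tool's x, y, z in rad, then the opening in per cent of the stroke, from 0 (shut) to 100 (fully open). In form: [[x, y, z, rx, ry, rz, gripper], ...]. A call has 1 to 20 rows; each row shifts and turns the commanded pose from where the row before left it, along the tool's axes as they then stand; what a row does not reach is not made up. A row lasts 1/8 s, in which the tool goes at most 62.5 mm and 10.7 degrees, less where a joint would pass 70% of its speed; a pose out of reach is approached as far as the arm can. A call is refused whole if a number of a shift passes 6.25 or a number of a turn 0.188, either way. A call with a gripper value outside its range is refused whole. The fingers move at their own pace and stop on an object; FORCE is the grip in N (left out, the last holds). Time passes only in rows, so rows that do not move let the fingers close. It gives the time, the measured TCP pose, the force, the opening and the grip force at its end, in the units of the state.
- sensors.read_state(): the state, without advancing time (a new reading comes with each control period).
- eyes.read_camera(name): name is "scene" or "top"; returns a dict with "color" (400x640x3 uint8, red, green, blue), "fx", "fy", "cx", "cy" (pixels), "T" (4x4, takes a point from camera to world coordinates). Camera axes: x right, y up, looking along -z (the intrinsics and any distortion apply to the point x, -y, -z); pixel columns grow to the right and rows downward; lengths in mm; the calibration is good to about 2 mm. A picture is of the moment at which its call begins. There is no depth.
- r.finish_job(): hands the job in; it is judged then, once.
The state is a dict: "t": time; "q": joint angles; "dq": joint speeds; "tau": joint torques, N m; "ee_pos": TCP position; "tool_rot": TCP orientation; "force": force on the tool from outside, world axes, zero at the start; "wrist_torque": the same for the moment, N m; "width": finger opening in mm; "grasp_force": force on a finger pad.
Only numpy, scipy, OpenCV 4.12 (cv2) and the standard library are available. Lean on these libraries where they do the work, as an engineer would, in place of code of your own. Each camera call takes 0.05 s, during which the arm holds its last target. There are 200 camera calls.

## Working session

There is one attempt and no reset: what is moved stays moved. The work goes in short steps, Python scripts to look and compute and a shell command to move; the robot and the scene stay as the last step left them, time stands still between calls to the robot, and variables do not carry over. Pictures are saved under pics/ and viewed, at most 10 in all, crops included, and the job is handed in when it is done.

```bash
mkdir -p pics; ls; python3 - <<'E'
from workcell import sensors, eyes, r
import cv2,numpy as np
for n in("scene","top"):
    c=eyes.read_camera(n); cv2.imwrite(f"pics/{n}0.png",c["color"][...,::-1]); print(n,c["fx"],c["fy"],c["cx"],c["cy"],[k for k in c]); print(np.round(c["T"],3).tolist())
s=sensors.read_state(); print(s["t"],np.round(s["tool_rot"],3).tolist(),s["ee_pos"],s["width"],r.hold_point_z)
E
```

```text
pics
scene 469.08445437009965 469.08445437009965 324.12090575693315 199.941038254005 ['color', 'fx', 'fy', 'cx', 'cy', 'T']
[[-0.796, -0.421, 0.436, 931.62], [0.605, -0.542, 0.583, 549.544], [-0.009, 0.727, 0.686, 726.532], [0.0, 0.0, 0.0, 1.0]]
top 445.6981876036029 445.6981876036029 315.78950684455526 193.9675947165403 ['color', 'fx', 'fy', 'cx', 'cy', 'T']
[[-0.011, 0.99, -0.143, 418.583], [-1.0, -0.012, -0.012, 7.802], [-0.013, 0.143, 0.99, 1022.42], [0.0, 0.0, 0.0, 1.0]]
0.1 [[0.962, 0.272, -0.001], [0.272, -0.962, 0.001], [-0.0, -0.002, -1.0]] [ 176.83209323 -624.93525608  237.93828807] 88.10417866860486 18.700000000000003
```

View pics/scene0.png

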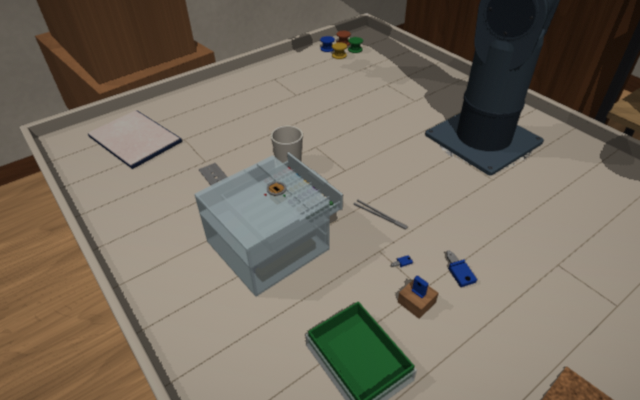

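View pics/top0.png

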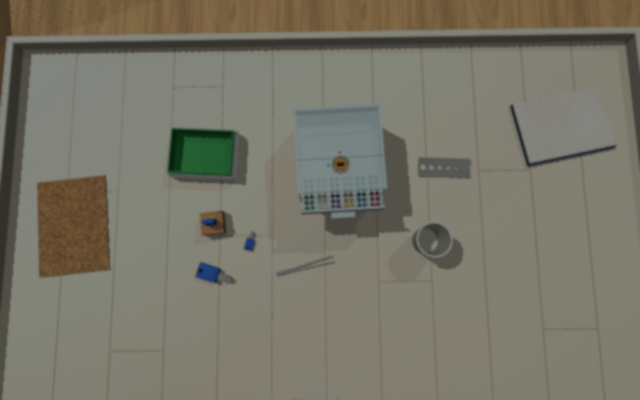

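The scene view has the unit at about (265,220), the lock at (276,188), the block and key at (418,292), and loose blue keys at (403,262) and (461,270). In the top view the lock is at (341,164), the pull at (343,215) and the cup at (434,240).

There are three candidate keys in the top view: small and loose at (250,242), large and loose at (209,272), and standing in the pine block at (211,222). The one in the block fits the description. I'll confirm it with an enlarged crop.

```bash
python3 - <<'E'
import cv2,numpy as np
t=cv2.imread("pics/top0.png");s=cv2.imread("pics/scene0.png")
f=lambda im,x,y,w,h:cv2.resize(im[y:y+h,x:x+w],(400,300),interpolation=cv2.INTER_CUBIC)
o=np.vstack([np.hstack([f(t,185,195,80,60),f(t,290,130,120,90)]),np.hstack([f(s,385,240,100,75),f(s,240,150,120,90)])])
cv2.imwrite("pics/crop0.png",o)
E
cat > geo.py <<'E'
import numpy as np,cv2
from workcell import eyes,sensors,r
def cam(n): return eyes.read_camera(n)
def ray(c,u,v):
    T=np.array(c["T"]); d=T[:3,:3]@np.array([(u-c["cx"])/c["fx"],-(v-c["cy"])/c["fy"],-1]); return T[:3,3],d/np.linalg.norm(d)
def onz(c,u,v,z):
    o,d=ray(c,u,v); return o+d*(z-o[2])/d[2]
def two(a,ua,b,ub):
    o,d=ray(a,*ua);p,e=ray(b,*ub); st=np.linalg.lstsq(np.c_[d,-e],p-o,rcond=None)[0]
    return (o+d*st[0]+p+e*st[1])/2, np.linalg.norm(o+d*st[0]-p-e*st[1])
def comps(m,amin=8):
    n,l,s,c=cv2.connectedComponentsWithStats(m.astype(np.uint8)); return [(i,s[i],c[i],l==i) for i in range(1,n) if s[i,4]>=amin]
E
python3 - <<'E'
from geo import *
for n in("top","scene"):
    c=cam(n); h=cv2.cvtColor(c["color"],cv2.COLOR_RGB2HSV)
    for name,lo,hi,a in(("blue",(108,140,60),(128,255,255),8),("brass/pine",(5,110,60),(22,255,255),25)):
        for i,s,ce,m in comps(cv2.inRange(h,np.array(lo),np.array(hi))>0,a):
            if s[4]<3000: 
                rr=cv2.minAreaRect(np.argwhere(m)[:,::-1].astype(np.float32)); print(n,name,s.tolist(),np.round(ce,1),np.round(rr[1],1),round(rr[2],1))
E
```

```text
top blue [203, 220, 11, 5, 40] [208.3 221.6] [ 4. 10.] 90.0
top blue [245, 239, 8, 11, 65] [248.9 244.1] [6.8 9.5] 14.0
top blue [197, 264, 23, 18, 261] [207.8 272.4] [19.9 13.6] 18.4
top brass/pine [334, 158, 13, 13, 116] [340.3 163.9] [12. 12.] 90.0
top brass/pine [201, 212, 24, 23, 305] [213.7 223.5] [20.9 22.1] 83.7
scene blue [321, 37, 13, 7, 72] [326.9  39.6] [ 6. 12.] 90.0
scene blue [321, 47, 12, 5, 45] [326.4  48.9] [ 4. 11.] 90.0
scene blue [398, 256, 14, 10, 90] [404.5 260.5] [ 7.8 12.5] 74.1
scene blue [450, 260, 26, 26, 393] [462.1 272.5] [28.3 15.8] 56.3
scene blue [412, 276, 16, 21, 185] [419.7 286.7] [16.4 15. ] 33.7
scene brass/pine [337, 30, 14, 8, 86] [343.3  33.7] [ 7. 13.] 90.0
scene brass/pine [332, 41, 18, 10, 125] [340.   45.6] [ 9. 17.] 90.0
scene brass/pine [332, 52, 15, 7, 77] [338.9  55.2] [ 6. 14.] 90.0
scene brass/pine [607, 89, 33, 51, 908] [625.7 113.8] [38.3 39.7] 25.8
scene brass/pine [269, 183, 15, 10, 93] [275.9 187.6] [10.6 11.3] 45.0
scene brass/pine [399, 281, 39, 36, 684] [416.8 300.1] [33.2 30.9] 37.9
scene brass/pine [542, 367, 70, 33, 1179] [573.1 388.4] [69. 32.] -0.0
```

View pics/crop0.png

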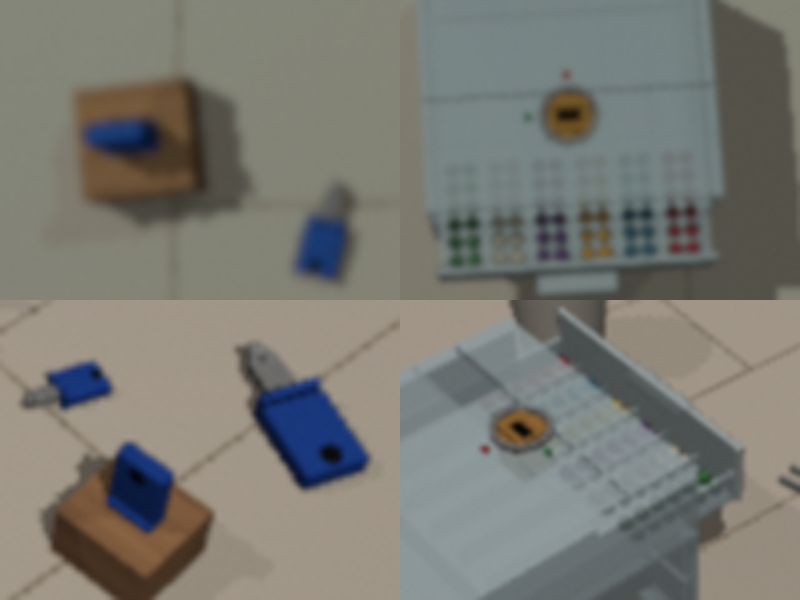

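The crop confirms it: the key standing in the pine block is the target. It is at top (209,222) and scene (419,287), and the loose small and large keys are look-alikes. The dots (green left, red to the back) and the pull at (343,215) are also visible. Next I'll measure these.

```bash
cat >meas.py <<'E'
from geo import *
def up(c,x,y,w,h,k=6):
    return cv2.resize(c["color"][y:y+h,x:x+w],None,fx=k,fy=k,interpolation=cv2.INTER_CUBIC)
def rects(c,box,lo,hi,k=6,amin=300,hull=True):
    x,y,w,h=box; H=cv2.cvtColor(up(c,*box,k),cv2.COLOR_RGB2HSV); m=cv2.inRange(H,np.array(lo),np.array(hi))
    cs=[q for q in cv2.findContours(m,cv2.RETR_EXTERNAL,cv2.CHAIN_APPROX_NONE)[0] if cv2.contourArea(q)>=amin]
    tp=lambda p:(np.asarray(p,float).reshape(-1,2)+.5)/k-.5+[x,y]
    return [(cv2.contourArea(q)/k/k,tp(q),tp(cv2.boxPoints(cv2.minAreaRect(q)))) for q in cs]
E
python3 - <<'E'
from meas import *
np.set_printoptions(precision=1,suppress=True)
t=cam("top");s=cam("scene")
P={}
for n,c,box in(("top",t,(325,150,32,28)),("scene",s,(262,176,28,24))):
    for a,q,b in rects(c,box,(5,100,60),(25,255,255)):
        (e,ax,an)=cv2.fitEllipse(q.astype(np.float32)); P[n]=e; print("lock",n,a,e,ax,onz(c,*e,138))
print("lock2",two(t,P["top"],s,P["scene"]))
for n,c,box in(("top",t,(322,145,32,34)),("scene",s,(255,176,40,24))):
    for col,lo,hi in(("green",(45,90,30),(80,255,255)),("red",(165,90,60),(180,255,255)),("red0",(0,100,60),(4,255,255))):
        for a,q,b in rects(c,box,lo,hi,amin=20): e=q.mean(0); print(col,n,a,e,onz(c,*e,135))
for n,c,box in(("top",t,(195,205,36,34)),("scene",s,(392,270,52,50))):
    for a,q,b in rects(c,box,(105,110,30),(130,255,255)):
        print("key",n,a,b.tolist()); print([onz(c,*p,66)[:2].round(1).tolist() for p in b])
    for a,q,b in rects(c,box,(3,100,95),(22,255,255)): print("pine",n,a,b.tolist(),[onz(c,*p,30)[:2].round(1).tolist() for p in b])
# pull & drawer front edge
g=cv2.cvtColor(up(t,290,190,105,35),cv2.COLOR_RGB2GRAY)
cv2.imwrite("pics/pull.png",cv2.resize(t["color"][195:225,295:395,::-1],(800,240),interpolation=cv2.INTER_CUBIC))
k=cv2.resize(t["color"][200:245,190:250,::-1],(480,360),interpolation=cv2.INTER_CUBIC);k2=cv2.resize(s["color"][268:318,390:430,::-1],(288,360),interpolation=cv2.INTER_CUBIC)
o=np.zeros((600,800,3),np.uint8);o[:240]=cv2.imread("pics/pull.png");o[240:,:480]=k;o[240:,480:768]=k2;cv2.imwrite("pics/c2.png",np.clip(o*1.5,0,255).astype(np.uint8))
E
```

```text
lock top 135.61111111111111 (340.3053283691406, 163.91432189941406) (12.989065170288086, 13.308112144470215) [606.9 -32.  138. ]
lock scene 108.09722222222223 (275.79296875, 187.72512817382812) (9.438376426696777, 14.645099639892578) [609.5 -32.6 138. ]
lock2 (array([608.1, -32.8, 136.8]), np.float64(2.2729556921451817))
green scene 0.6805555555555555 [283.9 195.1] [607.2  -9.  135. ]
key top 58.25 [[202.08333333333334, 219.08333333333334], [215.41666666666666, 219.08333333333334], [215.41666666666666, 224.58333333333334], [202.08333333333334, 224.58333333333334]]
[[504.8, 265.0], [504.5, 236.2], [492.6, 235.9], [492.9, 264.7]]
pine top 88.8888888888889 [[199.65617688496908, 233.09239451090494], [201.54460461934408, 224.85885365804037], [222.34054311116537, 229.6285629272461], [220.45211537679037, 237.8621037801107]] [[476.8, 279.3], [495.1, 275.6], [483.9, 228.8], [465.7, 232.6]]
pine top 118.4861111111111 [[200.09686279296875, 213.04745165506998], [220.70392354329428, 210.91568438212076], [221.83568827311197, 221.856076558431], [201.22862752278647, 223.98784383138022]] [[521.7, 279.5], [525.9, 233.3], [501.3, 230.2], [497.1, 276.3]]
key scene 217.6527777777778 [[407.37687428792316, 287.5712203979492], [416.39509836832684, 274.86372598012287], [430.94400278727215, 285.18875376383465], [421.92577870686847, 297.89624786376953]]
[[531.9, 249.8], [500.2, 240.0], [496.4, 270.9], [527.5, 279.7]]
pine scene 373.84722222222223 [[398.72953033447266, 292.25801849365234], [413.0286636352539, 273.7221101125081], [437.8755594889323, 292.8897171020508], [423.57642364501953, 311.42562611897785]] [[529.5, 231.3], [479.7, 217.5], [475.2, 274.9], [523.4, 286.4]]
```

View pics/c2.png

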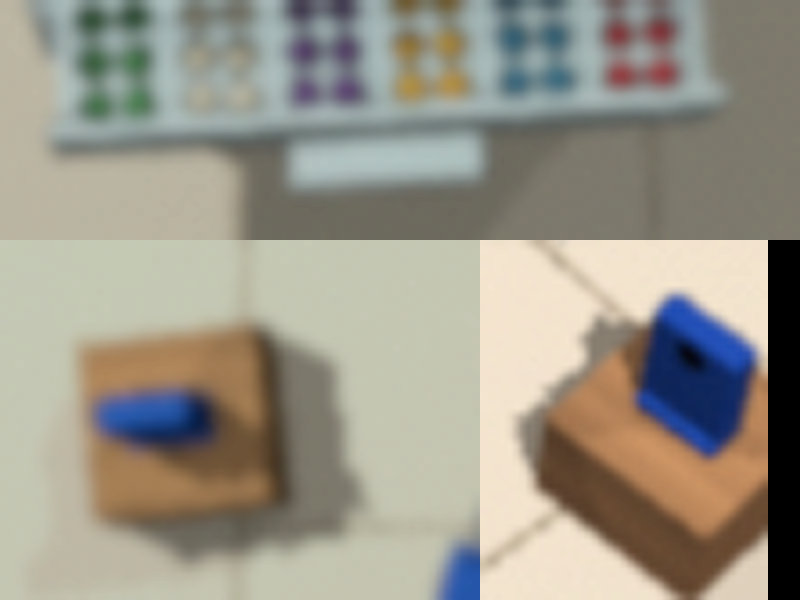

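The enlarged views show the pull's front edge running from (330,218) to (355,217). The block's top face is centred near top (211,222), and the head's top face near (207.5,221). The unit and block are both yawed by about +0.06 rad. The estimates agree: lock at (608,-32.5,138) and block at about (501,253). First move: turn the tool and shut the fingers, then refine the yaw.

```bash
python3 -m inch '[[0,0,0,0,0,-0.17,0],[0,0,0,0,0,-0.17,0],[0,0,0,0,0,-0.17,0],[0,0,0,0,0,-0.17,0],[0,0,0,0,0,-0.17,0],[0,0,0,0,0,-0.17,0],[0,0,0,0,0,-0.17,0],[0,0,0,0,0,-0.17,0]]' 20
python3 - <<'E'
from meas import *
np.set_printoptions(precision=1,suppress=True)
t=cam("top");s=cam("scene")
L=lambda c,pts,z:[onz(c,*p,z)[:2].round(1).tolist() for p in pts]
print("pull front",L(t,[(330.5,218),(355.1,216.75)],112))
print("panel front top",L(t,[(300.75,212.6),(384.5,206.4)],128.5))
print("block top",L(t,[(199.3,212.6),(220.5,210.7),(223.5,231.4),(202,234.5)],30), "scene",L(s,[(398.5,291.8),(420.75,309.2),(437.9,293)],30))
g=cv2.cvtColor(t["color"],cv2.COLOR_RGB2GRAY)[100:222,285:400]
l=cv2.createLineSegmentDetector().detect(cv2.resize(g,None,fx=3,fy=3,interpolation=cv2.INTER_CUBIC))[0][:,0]/3+[285,100,285,100]
for a in l:
    A,B=onz(t,a[0],a[1],135),onz(t,a[2],a[3],135); d=B-A
    if np.hypot(*d[:2])>60: print("line",a,A[:2],B[:2],"yaw",round((np.arctan2(d[1],d[0])+np.pi/4)%(np.pi/2)-np.pi/4,3))
st=sensors.read_state();print(st["q"],st["tool_rot"][:,1])
E
```

```text
t: 1.3
ee_pos: [176.9, -625.4, 238.6]
tool_rot: [[-0.07, 0.998, -0.0], [0.998, 0.07, 0.0], [0.0, -0.0, -1.0]]
force: [0.4, -0.1, -0.9]
width: 10.3
grasp_force: 0.0
pull front [[499.8, -11.1], [501.8, -61.4]]
panel front top [[509.9, 49.0], [520.5, -119.8]]
block top [[522.7, 281.3], [526.4, 233.7], [480.0, 226.1], [473.6, 274.0]] scene [[529.1, 230.4], [524.0, 280.2], [475.4, 275.1]]
line [387.  187.7 384.5 156. ] [ 557.4 -125.2] [ 622.8 -122.2] yaw 0.045
[ 1.4  0.6 -0.3  1.5  0.2  1.1  1.2] [1.  0.1 0. ]
```

```bash
python3 -m inch '[[3.55,1.9,0,0,0,0,0],[3.55,1.9,0,0,0,0,0],[3.55,1.9,0,0,0,0,0],[3.55,1.9,0,0,0,0,0],[3.55,1.9,0,0,0,0,0],[3.55,1.9,0,0,0,0,0],[3.55,1.9,0,0,0,0,0],[3.55,1.9,0,0,0,0,0],[3.55,1.9,0,0,0,0,0],[3.55,1.9,0,0,0,0,0],[3.55,1.9,0,0,0,0,0],[3.55,1.9,0,0,0,0,0],[3.55,1.9,0,0,0,0,0],[3.55,1.9,0,0,0,0,0],[3.55,1.9,0,0,0,0,0],[3.55,1.9,0,0,0,0,0],[0,0,0,0,0,0,0]]'
python3 -m inch '[[0,0,3.6,0,0,0,0],[0,0,3.6,0,0,0,0],[0,0,3.6,0,0,0,0],[0,0,3.6,0,0,0,0],[0,0,0,0,0,0,0]]'
python3 -c "from workcell import sensors;print(sensors.read_state()['q'].round(2))"
```

```text
t: 3.52
ee_pos: [444.5, -35.9, 239.0]
tool_rot: [[-0.067, 0.998, 0.001], [0.998, 0.067, 0.001], [0.001, 0.001, -1.0]]
force: [-0.1, 0.1, 0.2]
width: 0.4
grasp_force: 0.0
t: 4.15
ee_pos: [441.3, -39.8, 93.1]
tool_rot: [[-0.062, 0.998, -0.005], [0.998, 0.062, -0.0], [0.0, -0.005, -1.0]]
force: [-1.3, -1.1, -0.1]
width: 0.3
grasp_force: 0.0
[ 0.44  0.5  -0.55  2.14  0.45  0.62 -0.36]
```

```bash
python3 -m inch '[[0,1.2,0,0,0,0,0],[0,1.2,0,0,0,0,0],[0,1.2,0,0,0,0,0],[0,0.6,0,0,0,0,0],[0,0.6,0,0,0,0,0],[0,0.6,0,0,0,0,0],[0,0.6,0,0,0,0,0],[0,0.6,0,0,0,0,0]]'
python3 -m inch '[[0,0.4,0,0,0,0,0],[0,0.4,0,0,0,0,0],[0,0.2,0,0,0,0,0]]'
```

```text
t: 5.15
ee_pos: [509.4, -34.9, 94.6]
tool_rot: [[-0.065, 0.998, -0.001], [0.998, 0.065, -0.0], [-0.0, -0.001, -1.0]]
force: [-2.5, -1.7, 2.0]
width: 0.5
grasp_force: 1.2
t: 5.52
ee_pos: [519.4, -34.0, 94.6]
tool_rot: [[-0.065, 0.998, -0.0], [0.998, 0.065, 0.0], [0.0, -0.0, -1.0]]
force: [-2.4, -2.3, 0.1]
width: 0.4
grasp_force: 1.1
```

```bash
python3 -m inch '[[0,0.2,0,0,0,0,0],[0,0.2,0,0,0,0,0],[0,0,0,0,0,0,0]]'
python3 -m inch '[[0,0.2,0,0,0,0,0],[0,0.2,0,0,0,0,0],[0,0,0,0,0,0,0]]'
```

```text
t: 5.9
ee_pos: [523.3, -33.6, 94.6]
tool_rot: [[-0.065, 0.998, -0.0], [0.998, 0.065, 0.0], [0.0, -0.0, -1.0]]
force: [-2.3, -0.8, -0.3]
width: 0.3
grasp_force: 0.9
t: 6.28
ee_pos: [523.5, -33.6, 94.4]
tool_rot: [[-0.065, 0.998, -0.008], [0.998, 0.065, -0.002], [-0.001, -0.008, -1.0]]
force: [-13.8, -1.5, 12.8]
width: 0.3
grasp_force: 7.7
```

The drawer has hit its hard stop: the force jumped from 2.3 N to 14 N with no further motion. Now I'll back off and go to the key.

```bash
python3 -m inch '[[0,-2,0,0,0,0,0],[0,-2,0,0,0,0,0],[0,-2.4,-2,0,0,0,0],[3.58,0.72,-1,0,0,0,30],[3.58,0.72,0,0,0,0,45],[3.58,0.72,0,0,0,0,45],[3.58,0.72,0,0,0,0,45],[3.58,0.72,0,0,0,0,45],[3.58,0.72,0,0,0,0,45],[3.58,0.72,0,0,0,0,45],[3.58,0.72,0,0,0,0,45],[0,0,0,0,0,0,45],[0,0,0,0,0,0,45]]'
python3 - <<'E'
from meas import *
t=cam("top");s=cam("scene")
a=cv2.resize(t["color"][100:250,190:410,::-1],(800,545),interpolation=cv2.INTER_CUBIC);cv2.imwrite("pics/t2.png",a)
print(sensors.read_state()['ee_pos'],sensors.read_state()['q'].round(2))
b=cv2.resize(s["color"][150:330,180:460,::-1],(800,514),interpolation=cv2.INTER_CUBIC);cv2.imwrite("pics/s2.png",b)
E
```

```text
t: 7.9
ee_pos: [502.4, 251.8, 124.7]
tool_rot: [[-0.065, 0.998, 0.0], [0.998, 0.065, 0.0], [0.0, 0.0, -1.0]]
force: [-0.4, -1.1, 0.5]
width: 39.7
grasp_force: 0.0
[502.52827152 250.73219594 124.62689054] [-0.11  0.61 -0.58  1.84  0.44  0.83 -0.85]
```

View pics/s2.png

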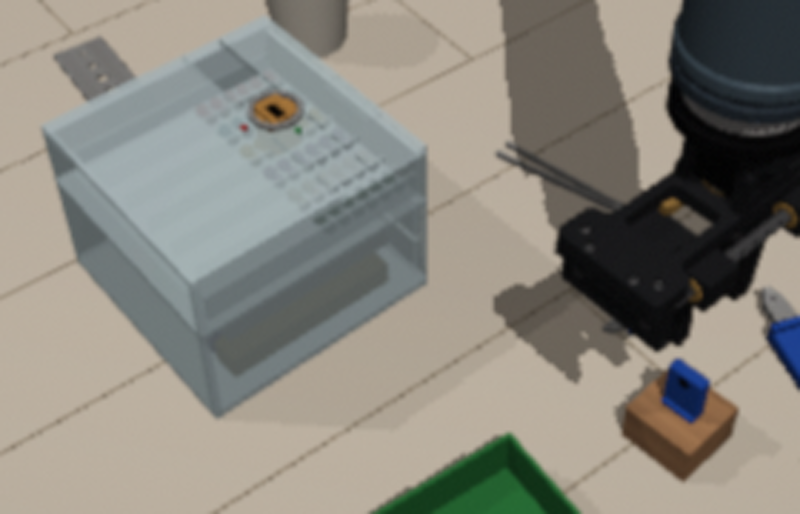

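The drawer is flush with the unit's front. The lock is clear at crop (275,110), and the gripper is above the block. Now I'll descend and grip.

```bash
python3 -m inch '[[0.15,0,1.8,0,0,-0.03,45],[0,0,1.8,0,0,0,45],[0,0,1.8,0,0,0,45],[0,0,1.8,0,0,0,45],[0,0,1.0,0,0,0,45],[0,0,0.5,0,0,0,45],[0,0,0,0,0,0,45]]'
python3 -m inch '[[0,0,0,0,0,0,15],[0,0,0,0,0,0,8],[0,0,0,0,0,0,0],[0,0,0,0,0,0,0],[0,0,0,0,0,0,0]]' 15
```

```text
t: 8.88
ee_pos: [502.2, 253.6, 37.6]
tool_rot: [[-0.095, 0.995, -0.0], [0.995, 0.095, 0.0], [0.0, -0.0, -1.0]]
force: [-0.9, -0.7, -0.1]
width: 39.5
grasp_force: 0.0
t: 9.5
ee_pos: [502.1, 253.5, 37.9]
tool_rot: [[-0.095, 0.995, -0.0], [0.995, 0.095, -0.0], [-0.0, -0.0, -1.0]]
force: [-0.8, -0.9, 4.1]
width: 9.9
grasp_force: 15.0
```

Width 9.9 mm matches the head. I'll grip harder and lift.

```bash
python3 -m inch '[[0,0,0,0,0,0,0],[0,0,0,0,0,0,0],[0,0,-0.5,0,0,0,0],[0,0,-1,0,0,0,0],[0,0,-1.5,0,0,0,0],[0,0,-2.5,0,0,0,0],[0,0,-3.5,0,0,0,0],[0,0,-3.5,0,0,0,0],[0,0,-2.5,0,0,0,0],[0,0,0,0,0,0,0]]' 50
python3 -m inch '[[-2.95,0.78,0,0,0,0,0],[-2.95,0.78,0,0,0,0,0],[-2.95,0.78,0,0,0,0,0],[-2.95,0.78,0,0,0,0,0],[-2.95,0.78,0,0,0,0,0],[-2.95,0.78,0,0,0,0,0],[-2.95,0.78,0,0,0,0,0],[-2.95,0.78,0,0,0,0,0],[-2.95,0.78,0,0,0,0,0],[-2.95,0.78,0,0,0,0,0],[0,0,0,0,0,0.04,0],[0,0,0,0,0,0,0]]'
python3 - <<'E'
from meas import *
np.set_printoptions(precision=1,suppress=True)
t=cam("top");s=cam("scene");st=sensors.read_state();print(st["ee_pos"],st["q"].round(2))
a=cv2.resize(t["color"][130:220,280:400,::-1],(800,600),interpolation=cv2.INTER_CUBIC)
b=cv2.resize(s["color"][120:225,210:350,::-1],(800,600),interpolation=cv2.INTER_CUBIC)
cv2.imwrite("pics/s3.png",b)
for n,c,box in(("scene",s,(240,130,80,90)),):
    for a,q,bb in rects(c,box,(105,110,20),(130,255,255)): print("blue",a,bb.tolist())
    for a,q,bb in rects(c,box,(5,100,60),(25,255,255)): print("brass",a,q.mean(0))
E
```

```text
t: 10.75
ee_pos: [503.4, 254.3, 190.3]
tool_rot: [[-0.095, 0.995, 0.004], [0.996, 0.095, 0.002], [0.002, 0.005, -1.0]]
force: [0.3, -0.5, -0.9]
width: 9.1
grasp_force: 50.0
t: 12.25
ee_pos: [607.1, -31.6, 187.1]
tool_rot: [[-0.056, 0.998, -0.001], [0.998, 0.056, 0.001], [0.001, -0.001, -1.0]]
force: [0.1, 0.7, -0.4]
width: 9.6
grasp_force: 50.0
[607.3 -31.1 187.5] [ 0.4  0.6 -0.6  1.7  0.4  1.  -0.3]
blue 129.36111111111111 [[272.2754135131836, 153.46528116861978], [280.31978607177734, 153.20008341471353], [281.04114023844403, 175.08106486002603], [272.9967676798503, 175.34626261393228]]
brass 108.30555555555556 [275.8 187.7]
brass 13.958333333333334 [261.3 145.3]
brass 9.597222222222223 [285.3 134.4]
brass 18.958333333333332 [245.1 130.7]
```

View pics/s3.png

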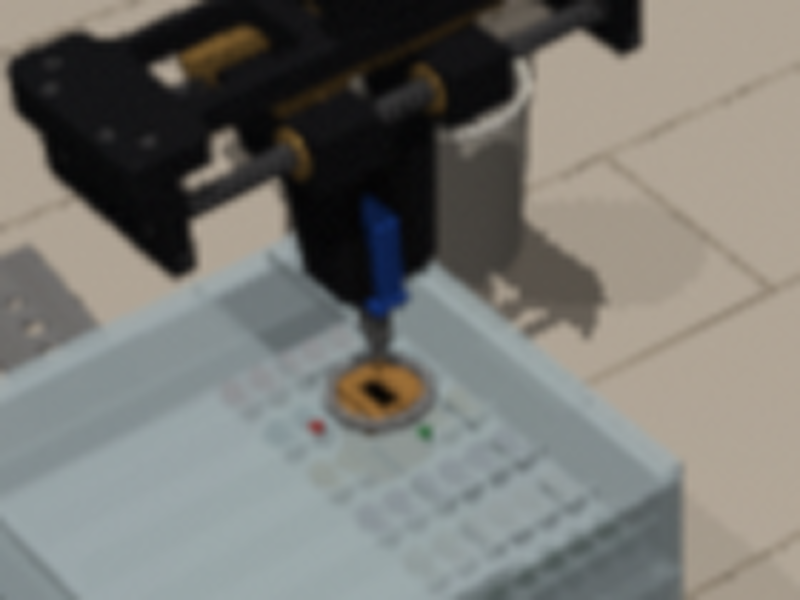

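The key hangs straight, its tip at crop (378,358) and directly above the keyway at (378,392). I'll compute the offset in the same camera.

```bash
python3 - <<'E'
from meas import *
np.set_printoptions(precision=1,suppress=True)
s=cam("scene")
u=up(s,268,180,16,15,8);H=cv2.cvtColor(u,cv2.COLOR_RGB2HSV)
m=H[...,2]<75; l=[(c/8-.44+[268,180],x[4]) for i,x,c,mm in comps(m,60) if x[0]>0 and x[1]>0 and x[0]+x[2]<128 and x[1]+x[3]<120]
print(l)
for p,a in l: print("keyway",onz(s,*p,138))
print("lock ell",onz(s,275.79,187.72,138))
# blade: grey dark region between collar and lock
for z,v,uu in((155.6,182.15,275.65),(179.6,174.5,277)): print("tip?",onz(s,uu,v,z))
# expected pixels of TCP-axis points
T=np.array(s["T"])
for P in((607.3,-31.4,155.6),(607.3,-31.4,179.6),(607.3,-31.4,215.6)):
    q=T[:3,:3].T@(np.array(P)-T[:3,3]);print("proj",P,s["cx"]+s["fx"]*q[0]/-q[2],s["cy"]-s["fy"]*q[1]/-q[2])
g=up(s,264,172,24,14,6).astype(int)
for v in(3,5,7,8,9,10): print(172+v,cv2.cvtColor(g.astype(np.uint8),cv2.COLOR_RGB2GRAY)[v*6+3,3::6])
E
```

```text
[(array([275.9, 188.4]), np.int32(930))]
keyway [610.3 -30.9 138. ]
lock ell [609.5 -32.6 138. ]
tip? [610.9 -28.3 155.6]
tip? [611.  -20.2 179.6]
proj (607.3, -31.4, 155.6) 276.3705397098823 180.50928141052782
proj (607.3, -31.4, 179.6) 275.3366324014786 170.55710693201658
proj (607.3, -31.4, 215.6) 273.7088754014474 154.88866011743656
175 [103 104 103 102 101 106 121 132 107  51  38  34  35  48  95 134 136 136
 136 136 136 136 137 136]
177 [104 108 114 125 135 140 143 138 112  77  57  48  45  61 103 140 137 135
 136 136 136 137 137 136]
179 [132 141 146 148 145 145 145 149 148 123  77  56  51  62 111 150 153 146
 139 137 136 136 136 137]
180 [144 145 148 150 147 146 147 150 147 125  88  56  48  71 120 151 156 152
 146 140 137 136 137 136]
181 [144 144 147 151 153 152 148 138 124 105  83  58  54  70 101 122 133 145
 145 145 140 136 136 137]
182 [145 146 148 152 152 146 136 112  87  84  80  60  60  60  68  85 106 123
 132 140 144 141 137 137]
```

```bash
python3 -m inch '[[-0.1,0.1,0.5,0,0,0,0],[0,0,0.5,0,0,0,0],[0,0,0.4,0,0,0,0],[0,0,0.2,0,0,0,0],[0,0,0.2,0,0,0,0],[0,0,0,0,0,0,0]]'
python3 -m inch '[[0,0,0.2,0,0,0,0],[0,0,0.2,0,0,0,0],[0,0,0,0,0,0,0]]'
```

```text
t: 13.15
ee_pos: [608.8, -33.8, 169.6]
tool_rot: [[-0.055, 0.998, -0.0], [0.998, 0.055, -0.0], [0.0, -0.0, -1.0]]
force: [-0.3, -0.8, -0.4]
width: 9.6
grasp_force: 50.0
t: 13.52
ee_pos: [608.6, -33.8, 165.4]
tool_rot: [[-0.055, 0.998, -0.001], [0.998, 0.055, -0.0], [-0.0, -0.001, -1.0]]
force: [-0.6, 0.5, -0.6]
width: 9.5
grasp_force: 50.0
```

```bash
python3 -m inch '[[0,0,0.2,0,0,0,0],[0,0,0.2,0,0,0,0],[0,0,0,0,0,0,0]]'
python3 -m inch '[[0,0,0.2,0,0,0,0],[0,0,0.2,0,0,0,0],[0,0,0,0,0,0,0]]'
```

```text
t: 13.9
ee_pos: [608.5, -33.8, 161.3]
tool_rot: [[-0.055, 0.998, -0.001], [0.998, 0.055, -0.0], [-0.0, -0.001, -1.0]]
force: [-1.1, -0.2, -0.9]
width: 9.8
grasp_force: 50.0
t: 14.28
ee_pos: [608.6, -33.6, 157.4]
tool_rot: [[-0.055, 0.998, -0.001], [0.998, 0.055, 0.0], [0.0, -0.001, -1.0]]
force: [-2.2, -0.2, -0.9]
width: 9.6
grasp_force: 50.0
```

The key is in the slot and free. Now I'll wiggle it past the pins.

```bash
python3 -m inch '[[0.1,-0.03,0.15,0,0,0.05,0],[-0.2,0,0.15,0,0,-0.1,0],[0.2,0,0.15,0,0,0.1,0],[-0.2,0,0.15,0,0,-0.1,0],[0.1,0,0,0,0,0.05,0]]'
python3 -m inch '[[0.1,0,0.15,0,0,0.05,0],[-0.2,0,0.15,0,0,-0.1,0],[0.2,0,0.15,0,0,0.1,0],[-0.2,0,0.15,0,0,-0.1,0],[0.1,0,0,0,0,0.05,0]]'
```

```text
t: 14.9
ee_pos: [608.5, -33.4, 152.3]
tool_rot: [[-0.055, 0.998, 0.001], [0.998, 0.055, 0.0], [0.0, 0.001, -1.0]]
force: [-3.3, -0.6, 4.0]
width: 9.9
grasp_force: 50.0
t: 15.52
ee_pos: [608.3, -32.8, 145.9]
tool_rot: [[-0.056, 0.998, 0.001], [0.998, 0.056, 0.001], [0.001, 0.001, -1.0]]
force: [-0.4, 1.2, 0.0]
width: 9.8
grasp_force: 50.0
```

```bash
python3 -m inch '[[0.05,0,0.1,0,0,0.03,0],[-0.1,0,0.1,0,0,-0.06,0],[0.05,0,0.05,0,0,0.03,0],[0,0,0,0,0,0,0]]'
```

```text
t: 16.02
ee_pos: [608.5, -32.8, 145.7]
tool_rot: [[-0.055, 0.998, 0.002], [0.998, 0.055, 0.0], [-0.0, 0.002, -1.0]]
force: [-7.8, 1.7, 18.2]
width: 9.6
grasp_force: 50.0
```

```bash
python3 -m inch '[[0,-0.05,-0.15,0,0,0,0],[0,0,0,0,0,0.12,0],[0,0,0,0,0,0.12,0],[0,0,0,0,0,0.12,0],[0,0,0,0,0,0.12,0],[0,0,0,0,0,0,0]]'
python3 -c "from workcell import sensors;s=sensors.read_state();print(s['wrist_torque'].round(3),s['q'].round(2))"
```

```text
t: 16.77
ee_pos: [608.5, -33.2, 145.8]
tool_rot: [[0.413, 0.911, 0.003], [0.911, -0.413, 0.0], [0.001, 0.002, -1.0]]
force: [-2.0, 1.0, 6.8]
width: 9.6
grasp_force: 50.0
[0.248 0.48  0.001] [ 0.29  0.62 -0.43  1.71  0.32  0.89 -0.7 ]
```

```bash
python3 -m inch '[[0,0,0,0,0,0.12,0],[0,0,0,0,0,0.12,0],[0,0,0,0,0,0.12,0],[0,0,0,0,0,0.12,0],[0,0,0,0,0,0.12,0],[0,0,0,0,0,0.12,0],[0,0,0,0,0,0.12,0],[0,0,0,0,0,0.12,0],[0,0,0,0,0,0,0]]'
python3 -c "from workcell import sensors;s=sensors.read_state();print(s['wrist_torque'].round(3),s['q'].round(2))"
```

```text
t: 17.9
ee_pos: [608.3, -33.5, 145.8]
tool_rot: [[0.983, 0.184, 0.002], [0.184, -0.983, -0.0], [0.002, 0.001, -1.0]]
force: [-2.3, 0.5, 7.0]
width: 9.3
grasp_force: 50.0
[0.261 0.59  0.084] [ 0.13  0.59 -0.2   1.72  0.15  0.85 -1.52]
```

```bash
python3 -m inch '[[0,0,0,0,0,0.07,0],[0,0,0,0,0,0.07,0],[0,0,0,0,0,0,0],[0,0,0,0,0,0,0]]'
python3 -c "from workcell import sensors;s=sensors.read_state();print(s['wrist_torque'].round(3),s['tool_rot'][:,0].round(3))"
python3 -m inch '[[0,0,0,0,0,0.05,0],[0,0,0,0,0,0,0],[0,0,0,0,0,0,0]]'
python3 -c "from workcell import sensors;s=sensors.read_state();print(s['wrist_torque'].round(3),s['tool_rot'][:,0].round(3))"
```

```text
t: 18.4
ee_pos: [608.3, -33.6, 145.8]
tool_rot: [[0.999, 0.046, 0.002], [0.046, -0.999, -0.0], [0.002, 0.0, -1.0]]
force: [-3.8, 0.9, 7.1]
width: 9.8
grasp_force: 50.0
[0.163 0.591 0.058] [0.999 0.046 0.002]
t: 18.77
ee_pos: [608.3, -33.7, 145.8]
tool_rot: [[1.0, -0.004, 0.002], [-0.004, -1.0, -0.0], [0.002, 0.0, -1.0]]
force: [-2.3, 0.2, 6.5]
width: 9.5
grasp_force: 50.0
[0.181 0.636 0.133] [ 1.    -0.004  0.002]
```

```bash
python3 -m inch '[[0,0,0,0,0,0.03,0],[0,0,0,0,0,0,0],[0,0,0,0,0,0,0]]' | head -3
python3 -c "
from workcell import sensors;s=sensors.read_state();print(s['wrist_torque'].round(3),s['tool_rot'][:,0].round(3))"
python3 - <<'E'
from meas import *
t=cam("top");s=cam("scene")
a=cv2.resize(t["color"][130:220,280:400,::-1],(400,300),interpolation=cv2.INTER_CUBIC)
b=cv2.resize(s["color"][150:213,235:319,::-1],(800,600),interpolation=cv2.INTER_CUBIC)
cv2.imwrite("pics/s4.png",np.clip(b*1.3,0,255).astype(np.uint8))
st=sensors.read_state();print(st["wrist_torque"].round(3))
E
```

```text
t: 19.15
ee_pos: [608.3, -33.6, 145.8]
tool_rot: [[0.999, -0.034, 0.002], [-0.034, -0.999, -0.0], [0.002, 0.0, -1.0]]
[0.161 0.59  0.101] [ 0.999 -0.034  0.002]
[0.134 0.605 0.103]
```

View pics/s4.png

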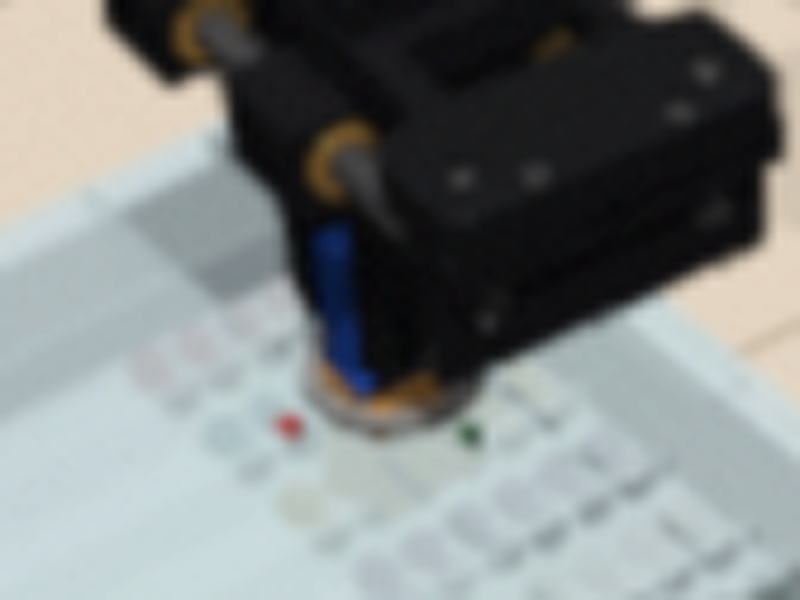

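The key is fully seated on the lock, with its blue end facing the red dot at crop (290,427). I'll turn a little more to find the stop.

```bash
python3 -m inch '[[0,0,0,0,0,0.03,0],[0,0,0,0,0,0,0]]' | sed -n 3p
python3 -c "from workcell import sensors;print(sensors.read_state()['wrist_torque'].round(3))"
python3 -m inch '[[0,0,0,0,0,0.03,0],[0,0,0,0,0,0,0]]' | sed -n 3p
python3 -c "from workcell import sensors;print(sensors.read_state()['wrist_torque'].round(3))"
```

```text
tool_rot: [[0.998, -0.064, 0.002], [-0.064, -0.998, -0.0], [0.002, 0.0, -1.0]]
[0.16  0.598 0.094]
tool_rot: [[0.996, -0.094, 0.002], [-0.094, -0.996, -0.0], [0.002, 0.0, -1.0]]
[0.162 0.595 0.083]
```

```bash
for i in 1; do python3 -m inch '[[0,0,0,0,0,0.03,0],[0,0,0,0,0,0,0]]' | sed -n 3p; done
python3 -c "from workcell import sensors;print(sensors.read_state()['wrist_torque'].round(3))"
python3 -m inch '[[0,0,0,0,0,0.03,0],[0,0,0,0,0,0,0]]' | sed -n 3p
python3 -c "from workcell import sensors;print(sensors.read_state()['wrist_torque'].round(3))"
```

```text
tool_rot: [[0.992, -0.124, 0.002], [-0.124, -0.992, -0.0], [0.002, 0.0, -1.0]]
[0.191 0.643 0.082]
tool_rot: [[0.988, -0.153, 0.002], [-0.153, -0.988, -0.0], [0.002, -0.0, -1.0]]
[0.1   0.629 0.062]
```

```bash
python3 - <<'E'
from meas import *
T=[]
for i in range(6):
    s=cam("scene"); T.append(sensors.read_state()["wrist_torque"]); 
print(np.mean(T,0).round(3),np.std(T,0).round(3))
b=cv2.resize(s["color"][162:204,250:306,::-1],(800,600),interpolation=cv2.INTER_CUBIC)
cv2.imwrite("pics/s5.png",np.clip(b*1.4,0,255).astype(np.uint8))
st=sensors.read_state();print(st["width"],st["q"].round(2),st["t"])
E
```

```text
[0.14  0.676 0.059] [0.035 0.031 0.039]
9.745243648007596 [ 0.07  0.58 -0.12  1.72  0.09  0.85 -1.81] 20.55
```

View pics/s5.png

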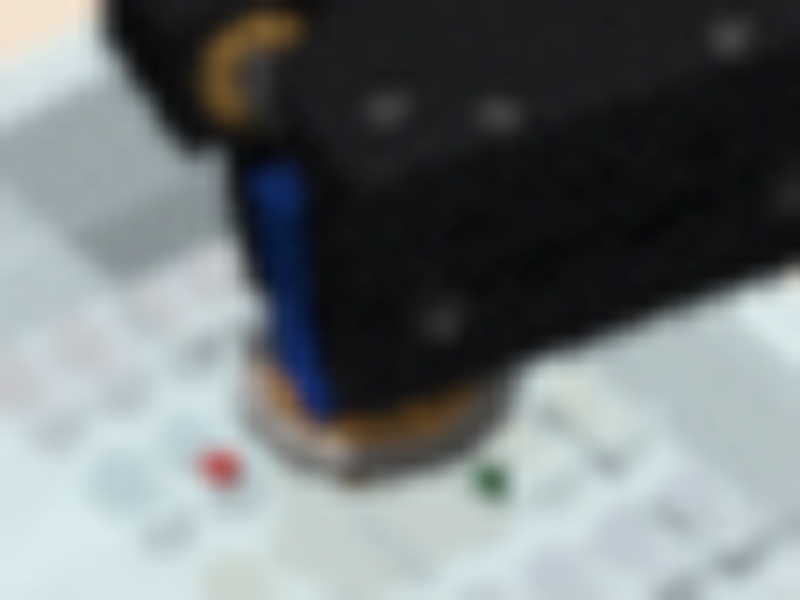

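```bash
cat >tq.py <<'E'
from meas import *
T=[]
for i in range(16): cam("scene"); T.append(sensors.read_state()["wrist_torque"])
print(np.mean(T,0).round(3),(np.std(T,0)/4).round(3))
E
python3 tq.py; python3 -m inch '[[0,0,0,0,0,0.05,0],[0,0,0,0,0,0,0]]' | sed -n 2,4p; python3 tq.py
```

```text
[0.148 0.647 0.083] [0.007 0.005 0.007]
ee_pos: [608.3, -33.8, 145.8]
tool_rot: [[0.979, -0.203, 0.002], [-0.203, -0.979, -0.0], [0.002, -0.0, -1.0]]
force: [-3.7, 0.8, 6.8]
[0.137 0.66  0.118] [0.007 0.008 0.005]
```

```bash
python3 -m inch '[[0,0,0,0,0,0.05,0],[0,0,0,0,0,0,0]]' | sed -n 2,4p; python3 tq.py
```

```text
ee_pos: [608.2, -33.8, 145.8]
tool_rot: [[0.968, -0.251, 0.002], [-0.251, -0.968, -0.0], [0.002, 0.0, -1.0]]
force: [-2.6, 0.0, 7.0]
[0.081 0.697 0.214] [0.008 0.006 0.006]
```

The torque rose from about 0.08 to 0.21 N m, above the spring's 0.1, so the plug is at its stop. The key is seated and pressed down with 7 N. Handing in now.

```bash
python3 -c "
from workcell import r,sensors
s=sensors.read_state();print(s['t'],s['grasp_force'],s['width']);print(r.finish_job())"
```

```text
23.45 50.001868112012744 9.317678339873435
the job is handed in; nothing more can be done
None
```

I pushed the drawer shut to its stop, then seated the key fully in the lock and turned it clockwise to the lock's stop, where the gripper is still holding it; the job was handed in at about 23 s, and no verdict came back.

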